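Turn the model carrier until its flat rests on the stand's sprung bar

ROBOT

A 6-joint arm with a two-finger parallel gripper is mounted at the origin on the work surface. World frame = base frame: x ahead of the robot, y to its left, z up, the work surface at z = 0. Lengths are in m, angles in rad, forces in N, time in s.
With the tool pointing down it reaches from about 0.375 to 0.975 m from the base axis. Payload 3.8 kg.
Tool frame: the origin (TCP) lies on the centre line of the jaws, within the pads' length; the fingertips stand 17 mm ahead of it and the grasp point (between the pads) lies 2 mm behind it (bot.tip_extent is the distance from the TCP to the fingertips, in m); z points along the fingers, y is the line along which they close (so a half turn about z gives the same grasp; the last joint's range is limited). The gripper opens to 85 mm and grips with 20 to 120 N. Pads are 22 mm wide; open, the fingers measure 114 mm over their backs; the gripper's body (76 mm by 85 mm) begins 54 mm behind the grasp point. The pads swing forward as they close: fully open they stand 13 mm farther back than shut.
Start: joints at [-1.287, 0.264, 1.604, -0, 1.274, -0.037], TCP at [0.213, -0.641, 0.248] pointing down, gripper open.
Joint ranges: [-2.63, 2.63], [-0.94, 2.18], [0.31, 2.57], [-1.31, 4.45], [0, 2.66], [-2.55, 2.55]. Speed limits (rad/s): [2.57, 2.57, 3.14, 3.14, 3.14, 3.14].

INTERFACE

Orientations are given as a rotation vector (axis times angle).
In Python, from workcell import readout, read_camera, finish_job, bot gives the robot as it stands.
- The arm moves only by the tool jog_arm, never from a script. Its argument "deltas" is one flat list of numbers, 7 for each row, row after row: the shift along the tool's x, y, z in m, then the turn, a rotation vector about the tool's x, y, z in degrees, then the gripper command: -1 is shut, 1 is fully open, values between are in proportion. A call has 1 to 8 rows; each row is the pose to reach, as a shift and turn from the pose commanded when the call began, along the tool's axes at that moment; what a row does not reach only later rows make up. A row lasts 1/10 s, in which the tool goes at most 50 mm and 8.59 degrees, less where a joint would pass 70% of its speed; a pose out of reach is approached as far as the arm can. A call with a gripper value outside its range is refused whole. The fingers move at their own pace and stop on an object; "squeeze" is the grip in N (left out, the last holds). Time passes only in rows, so rows that repeat a pose let the fingers close. It gives the time, the measured TCP pose, the force, the opening and the grip force at its end, in the units of the state.
- readout.read_state(): the state, without advancing time (a new reading comes with each control period).
- read_camera(name): name is "scene" or "top" or "wrist"; returns a dict with "color" (384x512x3 uint8, blue, green, red), "fx", "fy", "cx", "cy" (pixels), "dist" ([k1, k2, p1, p2, k3] as OpenCV has them; the pictures are not rectified), "origin" and "attitude" of the camera in the world. Camera axes: x right, y down, z forward; pixel columns grow to the right and rows downward; lengths in m; the calibration is good to about 2 mm. A picture is of the moment at which its call begins. There is no depth.
- finish_job(): hands the job in; it is judged then, once.
The state is a dict: "time": time; "q": joint angles; "joint_vel": joint speeds; "joint_torque": joint torques, N m; "tool_pos": TCP position; "tcp_rot": TCP orientation; "wrist_force": force on the tool from outside, world axes, zero at the start; "torque": the same for the moment, N m; "width": opening from 0.0 (shut) to 1.0 (fully open); "grip_force": force on a finger pad.
Only numpy, scipy, OpenCV 4.12 (cv2) and the standard library are available. Lean on these libraries where they do the work, as an engineer would, in place of code of your own. Each camera call takes 0.05 s, during which the arm holds its last target. There are 200 camera calls.

TASK

One of the two round metal model carriers has a flat cut into its edge; it sits on the stand that has the sprung alignment bar. Push the upright pin on that carrier round with a fingertip until its flat faces the bar and the bar has moved in and rests along the flat. Leave the carrier sitting on its stand, and do not turn or shift the other, fully round carrier.

Things in the scene. Friction and masses are not known exactly. Their poses are not given: they have to be found in the camera images.
- carrier: Aluminium disc, 130 mm wide, one 69 mm long flat on its edge 55 mm from centre; stone model of teeth on top (60 mm wide, 22 high); steel pin (14 mm wide, 30 tall) standing 53 mm from centre, opposite the flat. Origin: centre of its underside; disc top 24 mm and pin top 54 mm above (36 and 66 above the bench). x points square to the flat (pin at x = -53 mm), z up. 0.7 kg.
- index_stand: Fixed grey stand, 192 x 144 x 12 mm, with the bar at one end. The carrier sits loosely over a short spindle on it (1 mm play) and turns easily either way, with 1 to 4 N at the pin (push low), without coasting. Origin: on the bench under the carrier's centre. x points from there to the bar, square to its face. At the end carrier x and stand x agree.
- bar (a joint): Steel alignment bar, 86 mm long, 12 thick, top 2 mm below the disc's top; a spring of about 2 N slides it towards the carrier's centre. Value in m: 0 pushed fully back, about 0.001 resting on the round edge, about 0.011 along the flat. It needs no handling.
- round_one_pin (a point): Pin of the other carrier, to be left alone: the same disc, model and pin but fully round, without a flat, on a plain 144 x 144 mm stand without a bar. The point is on the pin's axis half-way up (51 mm above the bench), 53 mm from that disc's centre.
Mind the look-alikes: they are no part of the job. What is shaped like the carrier but orange is not meant. What is shaped like the index_stand but pink is not meant.

How it is judged:
At the end, for the whole second after the job is handed in: The carrier's flat faces the bar, square to it within 0.2 rad (11 degrees), the bar has moved in onto the flat (value over 4.5 mm), and the carrier sits level on its stand (within 8 mm of its centre, tilted less than 0.08 rad, not lifted more than 4 mm) and is at rest (angle between the x axis of carrier and the x axis of index_stand, either way round below 0.2 rad and value of joint bar above 0.0045 m and horizontal distance between carrier and index_stand below 0.008 m and angle between carrier's own z axis and vertical below 0.08 rad and height (world z) of carrier below 0.016 m and linear speed of carrier below 0.02 m/s and angular speed of carrier below 0.1 rad/s); the robot touches nothing.
It fails at once if the other, fully round carrier is turned or shifted (its pin moves over 15 mm) (distance of round_one_pin from where it was at the start of the episode above 0.015 m).
It also fails if it takes over 38 s, if anything falls off the work surface, if the arm or the gripper's body presses on something with over 40 N, if the wrist force passes 120 N, or if a joint passes its speed limit or range.

## Working session

There is one attempt and no reset: what is moved stays moved. The work goes in short steps, Python scripts to look and compute and a tool call to move; the robot and the scene stay as the last step left them, time stands still between calls to the robot, and variables do not carry over. Pictures are saved under pics/ and viewed, at most 10 in all, crops included, and the job is handed in when it is done.

Besides the shell and the picture viewer there is one more tool, called after ">>>" by a JSON object that holds its "api" and its "payload", one argument or row to a line. jog_arm: Moves the arm, as the interface text tells. Its arguments: {"type":"object","properties":{"deltas":{"type":"array"},"squeeze":{"type":"number"}},"required":["deltas"]}

```bash
mkdir -p pics
cat > h.py <<'E'
import numpy as np, cv2
from workcell import readout, read_camera, finish_job, bot
from scipy.spatial.transform import Rotation as R
def cam(name):
    return read_camera(name)
def rot(c):
    a=np.array(c["attitude"],float)
    return a if a.shape==(3,3) else (R.from_rotvec(a).as_matrix() if a.size==3 else R.from_quat(a).as_matrix())
def K(c): return np.array([[c["fx"],0,c["cx"]],[0,c["fy"],c["cy"]],[0,0,1.]])
def px2w(c,u,v,z):
    p=cv2.undistortPoints(np.array([[[u,v]]],float),K(c),np.array(c["dist"],float))[0,0]
    d=rot(c)@np.array([p[0],p[1],1]); o=np.array(c["origin"])
    return o+d*(z-o[2])/d[2]
def w2px(c,P):
    Rm=rot(c).T
    return cv2.projectPoints(np.array(P,float).reshape(-1,1,3),cv2.Rodrigues(Rm)[0],-Rm@np.array(c["origin"]),K(c),np.array(c["dist"],float))[0][:,0]
E
python3 - <<'E'
from h import *
import pickle
for n in ("top","scene"):
    c=cam(n); pickle.dump(c,open(n+".pkl","wb")); cv2.imwrite(f"pics/{n}0.png",c["color"]); print(n,c["origin"],c["attitude"],c["fx"])
print(readout.read_state())
E
```

```text
top [ 0.28293433 -0.03725099  0.95541567] [-2.12860269  2.11911649 -0.18490837] 388.47011390825736
scene [ 0.92695504 -0.02773093  0.70138226] [-1.87052633 -1.83845326  0.62047594] 361.36601717946024
{'time': 0.1, 'q': array([-1.28688783e+00,  2.64686924e-01,  1.60524072e+00,  3.57512558e-05,
        1.27366209e+00, -3.69373292e-02]), 'joint_vel': array([ 0.00215003, -0.00183869, -0.00359547,  0.00117692,  0.00071747,
       -0.000862  ]), 'joint_torque': array([-5.91754178e-04, -5.16707826e+01, -3.68589199e+01, -9.13865301e-05,
        6.39521182e-03, -2.51277484e-06]), 'tool_pos': array([ 0.21268748, -0.63996995,  0.24707855]), 'tcp_rot': array([-3.09929606e+00, -5.01490995e-01,  3.32910126e-04]), 'wrist_force': array([ 0.52157092, -0.68866332,  0.39715858]), 'torque': array([-0.00669175, -0.01085231,  0.00735845]), 'grip_force': 0.0, 'width': 1.0024648499907574}
```

View pics/top0.png

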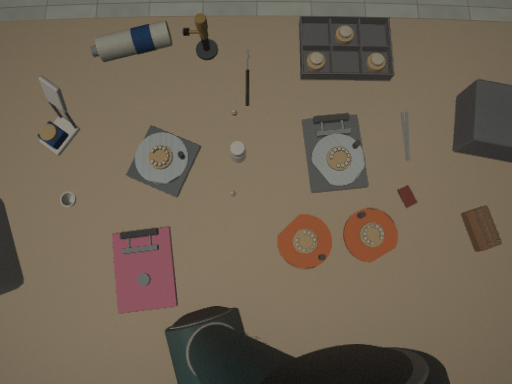

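View pics/scene0.png

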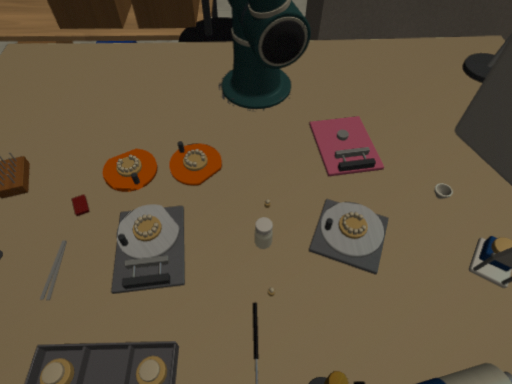

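Carriers in the top view: a silver one at (338,158) on a grey stand with a bar at (332,125), a silver one at (162,158) on a plain stand, orange look-alikes at (305,241) and (372,234), and a pink stand at (145,270). The one at (338,158) is meant, because it is silver and its grey stand has the bar. I'll confirm this in an enlarged crop.

Run:
```python
from h import *
import pickle
c=pickle.load(open("top.pkl","rb")); s=pickle.load(open("scene.pkl","rb"))
a=cv2.resize(c["color"][105:200,290:385],(570,570),interpolation=cv2.INTER_CUBIC)
cv2.imwrite("pics/crop1.png",cv2.convertScaleAbs(a,alpha=1.4))
for u,v in((338,159),(357,144),(331,118)): print(px2w(c,u,v,.036))
for u,v in((148,231),(123,240)): print(px2w(s,u,v,.036))
```

```text
[ 0.52677232 -0.24574786  0.036     ]
[ 0.56533186 -0.29450656  0.036     ]
[ 0.63255878 -0.23237889  0.036     ]
[ 0.53207282 -0.24259641  0.036     ]
[ 0.55262154 -0.29131926  0.036     ]
```

View pics/crop1.png

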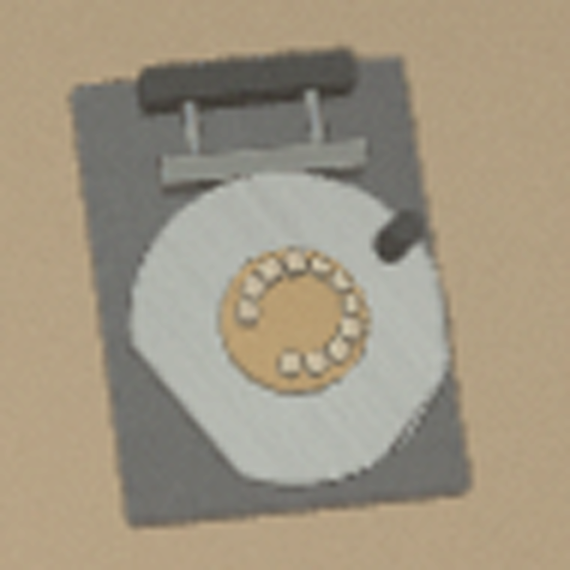

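The crop confirms it: silver disc at crop (290,330), flat at lower left (185,410), pin at upper right (385,250 base, 408,222 top), bar at (265,165). Next I'll get metric poses.

Run:
```python
from h import *
import pickle
c=pickle.load(open("top.pkl","rb"))
f=lambda u,v,z: px2w(c,290+(u+.5)/6-.5,105+(v+.5)/6-.5,z)[:2]
cor=[f(*p,.012) for p in((72,88),(404,57),(470,490),(130,525))]
print("corners",np.round(cor,4)); 
w=cor[1]-cor[0];l=(cor[0]+cor[1]-cor[2]-cor[3])/2;print(np.linalg.norm(w),np.linalg.norm(l))
ang=np.arctan2(l[1],l[0]);print("stand ang",np.degrees(ang), np.degrees(np.arctan2(w[1],w[0]))+90)
b=f(367,165,.034)-f(163,187,.034);print("bar",np.linalg.norm(b),np.degrees(np.arctan2(b[1],b[0]))+90)
e=[f(*p,.036) for p in((130,320),(448,340),(285,172),(300,487))]
print("disc",np.round(e,4))
C=np.array([(e[2]+e[3])[0]/2,(e[0]+e[1])[1]/2]);print("C",C)
# from stand: end opposite bar 72 from centre
x=np.array([np.cos(ang),np.sin(ang)]);print("C from stand",(cor[2]+cor[3])/2+.072*x)
fl=f(183,408,.036);
print("pin base",f(388,250,.036),"pin top",f(408,222,.066))
for P in(f(388,250,.036),f(408,222,.066)):
  d=P-C;print(np.linalg.norm(d),np.degrees(np.arctan2(d[1],d[0])))
a=f(133,345,.036)-f(240,470,.036);print("flat len",np.linalg.norm(a),"normal",np.degrees(np.arctan2(a[1],a[0]))+90)
```

```text
corners [[ 0.6377 -0.1617]
 [ 0.653  -0.3051]
 [ 0.4638 -0.3235]
 [ 0.4485 -0.1817]]
0.1441691045482845 0.19018350612102466
stand ang 5.795690575755505 6.07967523209669
bar 0.08593329237450373 6.811139913341492
disc [[ 0.5291 -0.1801]
 [ 0.5215 -0.3103]
 [ 0.5927 -0.2461]
 [ 0.4601 -0.2471]]
C [ 0.52641755 -0.24522045]
C from stand [ 0.52778873 -0.2453421 ]
pin base [ 0.55949965 -0.28737355] pin top [ 0.56214902 -0.2878195 ]
0.053584599225385984 -51.874891874448295
0.055600509557851306 -50.010562984353136
flat len 0.06655953096380159 normal 129.10045031421694
```

```bash
cat >> h.py <<'E'
C=np.array([.527,-.2453])
def tgt(phi,d,z,r=.053):
    """TCP pose with tool -y pushing the pin clockwise at pin angle phi (deg), d ahead of pin (ccw)"""
    a=np.radians(phi); p=C+r*np.array([np.cos(a),np.sin(a)])+d*np.array([-np.sin(a),np.cos(a)])
    return np.r_[p,z], phi+180
def hd(Rm): return np.degrees(np.arctan2(Rm[1,0],Rm[0,0]))
def rows(T,s=None):
    s=s or readout.read_state(); R0=R.from_rotvec(s["tcp_rot"]).as_matrix(); h0=hd(R0)
    for p,h in T:
        d=R0.T@(p-s["tool_pos"]); hr=np.radians(h)
        Rt=np.array([[np.cos(hr),np.sin(hr),0],[np.sin(hr),-np.cos(hr),0],[0,0,-1]])
        rv=np.degrees(R.from_matrix(R0.T@Rt).as_rotvec())
        print(np.round(d,4).tolist(),np.round(rv,1).tolist())
E
python3 - <<'E'
from h import *
print(bot.tip_extent); rows([tgt(-51,.036,.15),tgt(-51,.036,.06)])
E
```

```text
0.017
[0.4751, -0.2383, 0.0976] [-0.1, -0.1, -110.6]
[0.4751, -0.2381, 0.1876] [-0.1, -0.1, -110.6]
```

>>> {"api": "jog_arm", "payload": {
  "deltas": [0.475,-0.238,0,0,0,-110.6,-1,0.475,-0.238,0,0,0,-110.6,-1,0.475,-0.238,0,0,0,-110.6,-1,0.475,-0.238,0,0,0,-110.6,-1,0.475,-0.238,0,0,0,-110.6,-1,0.475,-0.238,0,0,0,-110.6,-1,0.475,-0.238,0,0,0,-110.6,-1,0.475,-0.238,0,0,0,-110.6,-1],
  "squeeze": 20
}}

```text
time: 0.9
tool_pos: [0.4966, -0.3559, 0.2479]
tcp_rot: [-2.269, -2.172, 0.0]
wrist_force: [0.2, -0.5, 0.2]
width: 0.002
grip_force: 0.0
```

Run:
```python
from h import *
rows([tgt(-51,.036,.15)])
```

```text
[0.096, 0.0877, 0.0978] [-0.0, -0.0, -41.5]
```

>>> {"api": "jog_arm", "payload": {
  "deltas": [0.096,0.088,0.05,0,0,-41.5,-1,0.096,0.088,0.098,0,0,-41.5,-1,0.096,0.088,0.098,0,0,-41.5,-1,0.096,0.088,0.098,0,0,-41.5,-1,0.096,0.088,0.098,0,0,-41.5,-1,0.096,0.088,0.098,0,0,-41.5,-1,0.096,0.088,0.098,0,0,-41.5,-1,0.096,0.088,0.098,0,0,-41.5,-1]
}}

```text
time: 1.7
tool_pos: [0.5884, -0.2668, 0.1509]
tcp_rot: [1.365, 2.829, -0.0]
wrist_force: [-0.4, 0.2, 0.9]
width: -0.002
grip_force: 0.0
```

Run:
```python
from h import *
rows([tgt(-51,.036,.15),tgt(-51,.036,.06)])
c=cam("wrist"); a=c["color"]; cv2.imwrite("pics/w1.png",a)
pin=np.r_[C+.053*np.array([np.cos(np.radians(-51)),np.sin(np.radians(-51))]),.066]
print(w2px(c,[pin,np.r_[C,.036]]))
```

```text
[0.0024, 0.0018, 0.0009] [0.0, 0.0, -0.5]
[0.0025, 0.0017, 0.0909] [0.0, 0.0, -0.5]
[[207.42761757 201.74327294]
 [209.55654347 127.35150055]]
```

View pics/w1.png

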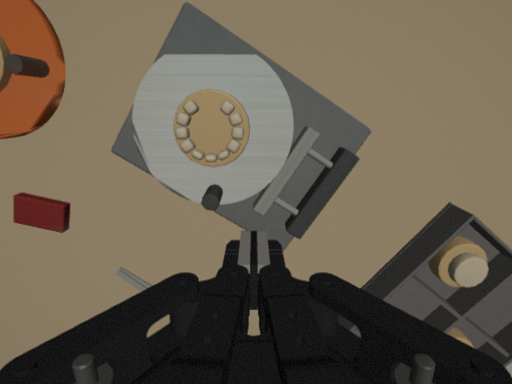

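The wrist view shows the pin top at (209,201) and the disc centre at (211,127). Both are within about 2 px of the prediction. The fingertip at (255,245) is clear of the pin on its counter-clockwise side, so I'm descending.

>>> {"api": "jog_arm", "payload": {
  "deltas": [0.002,0.002,0.03,0,0,0,-1,0.002,0.002,0.06,0,0,0,-1,0.002,0.002,0.08,0,0,0,-1,0.002,0.002,0.091,0,0,0,-1,0.002,0.002,0.091,0,0,0,-1]
}}

```text
time: 2.25
tool_pos: [0.5874, -0.2633, 0.0578]
tcp_rot: [-1.362, -2.828, -0.0]
wrist_force: [-0.3, -0.4, 0.5]
width: 0.0
grip_force: 0.0
```

Run:
```python
from h import *
rows([tgt(-51-k*5,.02,.06) for k in range(9)])
```

```text
[-0.0011, -0.0156, -0.0022] [-0.1, -0.2, -0.4]
[-0.0027, -0.0203, -0.0022] [-0.1, -0.2, 4.6]
[-0.0039, -0.0251, -0.0022] [-0.1, -0.1, 9.6]
[-0.0046, -0.03, -0.0022] [-0.1, -0.1, 14.6]
[-0.0049, -0.0349, -0.0022] [-0.1, -0.1, 19.6]
[-0.0048, -0.0399, -0.0022] [-0.1, -0.1, 24.6]
[-0.0043, -0.0448, -0.0022] [-0.1, -0.1, 29.6]
[-0.0033, -0.0496, -0.0022] [-0.1, -0.1, 34.6]
[-0.0019, -0.0544, -0.0022] [-0.1, -0.1, 39.6]
```

>>> {"api": "jog_arm", "payload": {
  "deltas": [0,-0.008,-0.002,0,0,0,-1,-0.001,-0.0156,-0.002,0,0,0,-1,-0.0027,-0.0203,-0.002,0,0,4.6,-1,-0.0039,-0.0251,-0.002,0,0,9.6,-1,-0.0046,-0.03,-0.002,0,0,14.6,-1,-0.0049,-0.035,-0.002,0,0,19.6,-1,-0.0048,-0.04,-0.002,0,0,24.6,-1,-0.0043,-0.045,-0.002,0,0,29.6,-1]
}}

```text
time: 3.05
tool_pos: [0.5574, -0.2957, 0.0634]
tcp_rot: [2.043, 2.382, 0.003]
wrist_force: [1.8, 2.6, -0.7]
width: 0.002
grip_force: 1.1
```

Run:
```python
from h import *
rows([tgt(-81-k*5,.02,.06) for k in range(9)])
```

```text
[0.0016, -0.0021, 0.0034] [0.2, 0.1, -0.2]
[-0.0, -0.0068, 0.0034] [0.2, 0.1, 4.8]
[-0.0011, -0.0116, 0.0034] [0.2, 0.1, 9.8]
[-0.0019, -0.0165, 0.0033] [0.2, 0.1, 14.8]
[-0.0022, -0.0214, 0.0033] [0.2, 0.1, 19.8]
[-0.002, -0.0264, 0.0033] [0.2, 0.0, 24.8]
[-0.0015, -0.0313, 0.0033] [0.2, 0.0, 29.8]
[-0.0005, -0.0361, 0.0033] [0.2, 0.0, 34.8]
[0.0009, -0.0409, 0.0032] [0.2, 0.0, 39.8]
```

Contact is made at about 3 N, so I'm continuing round.

>>> {"api": "jog_arm", "payload": {
  "deltas": [0,-0.006,0,0,0,4.8,-1,-0.001,-0.0114,0,0,0,9.8,-1,-0.0018,-0.0165,0,0,0,14.8,-1,-0.002,-0.0214,0,0,0,19.8,-1,-0.002,-0.0264,0,0,0,24.8,-1,-0.0015,-0.0313,0,0,0,29.8,-1,-0.0005,-0.036,0,0,0,34.8,-1,0.001,-0.041,0,0,0,39.8,-1]
}}

```text
time: 3.85
tool_pos: [0.517, -0.3019, 0.0635]
tcp_rot: [2.731, 1.544, 0.005]
wrist_force: [3.2, 0.2, -0.9]
width: 0.0
grip_force: 1.1
```

Run:
```python
from h import *
rows([tgt(-121-k*5,.02,.061) for k in range(9)])
c=cam("top"); cv2.imwrite("pics/t2.png",cv2.resize(c["color"][95:225,270:400],(520,520),interpolation=cv2.INTER_CUBIC))
```

```text
[0.0006, -0.0006, 0.0025] [0.3, -0.0, -0.0]
[-0.0009, -0.0053, 0.0025] [0.3, -0.0, 5.0]
[-0.002, -0.0101, 0.0024] [0.3, -0.0, 10.0]
[-0.0028, -0.015, 0.0024] [0.3, -0.1, 15.0]
[-0.003, -0.02, 0.0024] [0.3, -0.1, 20.0]
[-0.0029, -0.0249, 0.0024] [0.3, -0.1, 25.0]
[-0.0023, -0.0298, 0.0023] [0.3, -0.1, 30.0]
[-0.0013, -0.0346, 0.0023] [0.3, -0.1, 35.0]
[0.0002, -0.0394, 0.0023] [0.3, -0.1, 40.0]
```

View pics/t2.png

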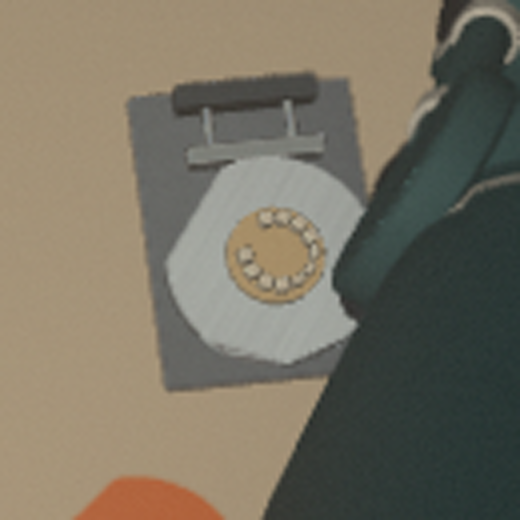

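The flat is now at upper left (crop (168,262)–(225,165)), about 55° short, and the finger's path agrees with that. Continuing.

>>> {"api": "jog_arm", "payload": {
  "deltas": [-0.001,-0.0053,0.001,0,0,5,-1,-0.002,-0.01,0.002,0,0,10,-1,-0.0028,-0.015,0.002,0,0,15,-1,-0.003,-0.02,0.002,0,0,20,-1,-0.0029,-0.025,0.002,0,0,25,-1,-0.0023,-0.03,0.002,0,0,30,-1,-0.0013,-0.0346,0.002,0,0,35,-1,0,-0.0394,0.002,0,0,40,-1]
}}

```text
time: 4.7
tool_pos: [0.4834, -0.2822, 0.0618]
tcp_rot: [3.094, 0.52, 0.006]
wrist_force: [0.9, -1.7, 1.3]
width: 0.001
grip_force: 1.0
```

Run:
```python
from h import *
rows([tgt(-161-k*4,.02,.061) for k in range(5)])
c=cam("top"); cv2.imwrite("pics/t3.png",cv2.resize(c["color"][105:200,290:385],(570,570),interpolation=cv2.INTER_CUBIC))
```

```text
[0.0003, -0.0007, 0.0008] [0.3, -0.2, 0.1]
[-0.001, -0.0045, 0.0008] [0.3, -0.2, 4.1]
[-0.002, -0.0083, 0.0008] [0.3, -0.2, 8.1]
[-0.0027, -0.0122, 0.0007] [0.3, -0.2, 12.1]
[-0.0032, -0.0161, 0.0007] [0.3, -0.2, 16.1]
```

View pics/t3.png

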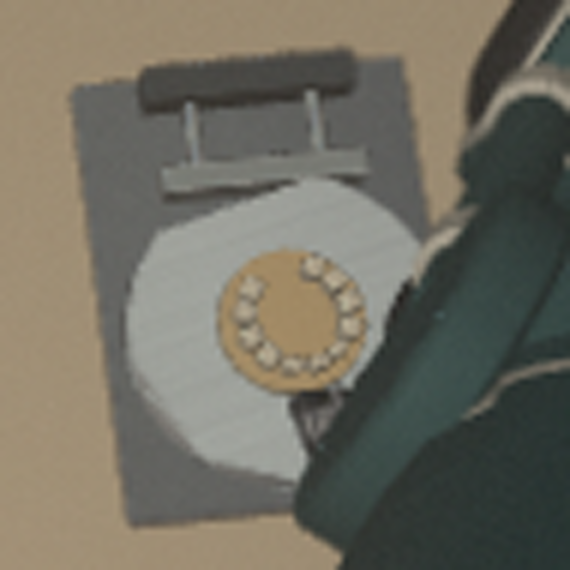

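The flat runs (160,230)–(310,180) against the bar at (163,187)–(367,165), so about 12–13° remain. That matches the computed pin angle.

>>> {"api": "jog_arm", "payload": {
  "deltas": [-0.001,-0.0045,0,0,0,4,-1,-0.002,-0.0083,0,0,0,8,-1,-0.0027,-0.0122,0,0,0,12,-1,-0.0028,-0.013,0,0,0,13,-1,-0.0028,-0.013,0,0,0,13,-1]
}}

```text
time: 5.25
tool_pos: [0.4754, -0.2698, 0.0604]
tcp_rot: [3.135, 0.175, 0.003]
wrist_force: [-0.2, -1.9, 2.3]
width: -0.004
grip_force: 1.1
```

Run:
```python
from h import *
c=cam("top"); cv2.imwrite("pics/t4.png",cv2.resize(c["color"][105:200,290:385],(570,570),interpolation=cv2.INTER_CUBIC))
```

```text
(no output)
```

View pics/t4.png

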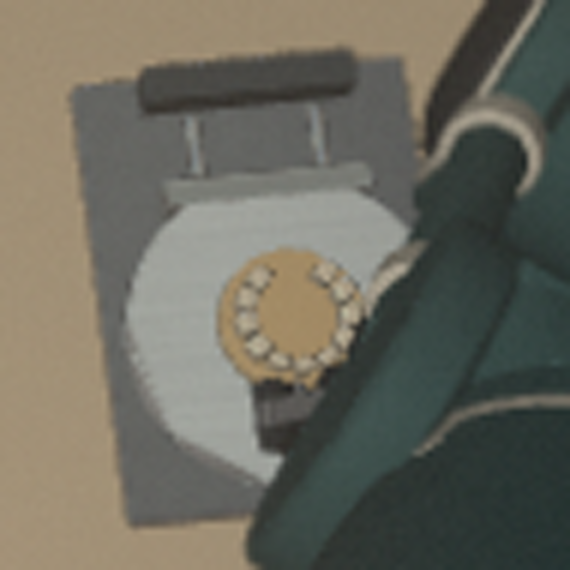

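The bar has moved in (front edge now at about (170,203)–(370,183)) and lies along the flat. I'm backing off the pin, then lifting.

>>> {"api": "jog_arm", "payload": {
  "deltas": [0,0.006,0,0,0,0,-1,0,0.015,0,0,0,0,-1,0,0.015,-0.03,0,0,0,-1,0,0.015,-0.07,0,0,0,-1,0,0.06,-0.11,0,0,0,-1,0,0.11,-0.14,0,0,0,-1,0,0.15,-0.14,0,0,0,-1,0,0.15,-0.14,0,0,0,-1]
}}

```text
time: 6.1
tool_pos: [0.4922, -0.4243, 0.2019]
tcp_rot: [3.131, 0.167, 0.006]
wrist_force: [0.4, -0.3, 0.2]
width: 0.0
grip_force: 0.0
```

Run:
```python
from h import *
c=cam("top"); cv2.imwrite("pics/t5.png",cv2.resize(c["color"][105:200,290:385],(570,570),interpolation=cv2.INTER_CUBIC))
```

```text
(no output)
```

View pics/t5.png

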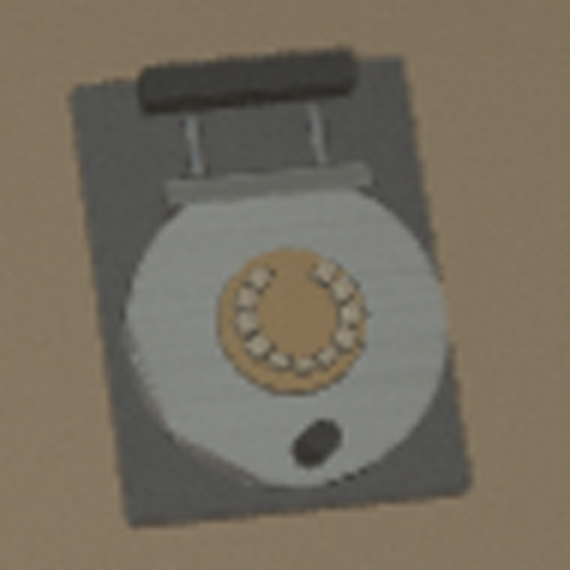

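The flat is square to the bar, the bar is about 9 mm in, the pin is opposite at (318,443), and the disc is centred at about (290,335). The arm is clear, so I'm handing in.

```bash
python3 -c "from h import *; print(finish_job())"
```

```text
the job is handed in; nothing more can be done
None
```

I turned the carrier with the flat until the flat faced the bar and the bar moved in along it (about 9 mm by the last picture); I didn't touch the round carrier, and I handed the job in at about 6 s with the arm clear, but no verdict came back.

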